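# Snap the loose spice jars into the clip rack

### The arm

A 6-joint arm with a two-finger parallel gripper is mounted at the origin on a cart in front of the work surface, level with it; the furniture and walls round the work are solid. World frame = base frame: x ahead of the robot, y to its left, z up, the work surface at z = 0. Lengths are in m, angles in rad, forces in N, time in s.
With the tool pointing down it reaches from about 0.3 to 0.775 m from the base axis. Payload 14.6 kg.
Tool frame: the origin (TCP) lies at the very end of the fingers, on their centre line; the grasp point (between the pads) lies 19 mm behind it; z points along the fingers, y is the line along which they close (so a half turn about z gives the same grasp; the last joint's range is limited). The gripper opens to 94 mm and grips with 3 to 60 N. Pads are 16 mm wide; open, the fingers measure 119 mm over their backs; the gripper's body (75 mm by 177 mm) begins 78 mm behind the grasp point.
Start: joints at [1.175, 0.3, 1.521, -0, 1.321, -0.067], TCP at [0.178, 0.521, 0.205] pointing down, gripper open.
Joint ranges: [-3.03, 3.03], [-0.79, 2.21], [0.23, 2.52], [-1.04, 4.18], [0, 3.07], [-2.55, 2.55]. Speed limits (rad/s): [2.22, 2.22, 2.57, 3.14, 3.14, 3.14].

### API

Orientations are given as [roll, pitch, yaw] about the fixed x, y, z axes, in that order (R = Rz(yaw) Ry(pitch) Rx(roll)).
In Python, from station import ctrl, cams gives the robot as it stands. The module is installed in compiled form; this text tells all that it offers.
- The arm moves only by the tool arm_command, never from a script. Its argument "plan" is a list that holds one entry, the list of rows, each a list of 7 numbers: the shift along the tool's x, y, z in mm, then the turn, a rotation vector about the tool's x, y, z in rad, then the closure, from -1 (fully open) to 1 (shut). A call has 1 to 12 rows; each row is the pose to reach, as a shift and turn from the pose commanded when the call began, along the tool's axes at that moment; what a row does not reach only later rows make up. A row lasts 1/10 s, in which the tool goes at most 50 mm and 8.59 degrees, less where a joint would pass 70% of its speed; a pose out of reach is approached as far as the arm can. A call with a gripper value outside its range is refused whole. The fingers move at their own pace and stop on an object; "squeeze" is the grip in N (left out, the last holds). Time passes only in rows, so rows that repeat a pose let the fingers close. It gives the time, the measured TCP pose, the force, the opening and the grip force at its end, in the units of the state.
- ctrl.get_obs(): the state, without advancing time (a new reading comes with each control period).
- cams.camera(name): name is "scene" or "top" or "wrist"; returns (picture, depth): 384x512x3 uint8, blue, green, red; 384x512 float32, m along the optical axis (not along the pixel's ray), 0 where there is no reading.
- cams.camera_info(name): a dict with "fx", "fy", "cx", "cy" (pixels), "world_to_cam" (4x4, takes a point from world to camera coordinates). Camera axes: x right, y down, z forward; pixel columns grow to the right and rows downward; lengths in m; the calibration is good to about 2 mm. A picture is of the moment at which its call begins: read the wrist's pose just before it. camera_info takes no time and is no camera call; for the wrist camera it gives the pose at the moment of the call.
- ctrl.hand_in(): hands the job in; it is judged then, once.
The state is a dict: "time_s": time; "qpos": joint angles; "joint_vel": joint speeds; "tau": joint torques, N m; "ee_pos": TCP position; "eef_rot": TCP orientation; "force": force on the tool from outside, world axes, zero at the start; "moment": the same for the moment, N m; "grip_width": finger opening in m; "grip_force": force on a finger pad.
Only numpy, scipy, OpenCV 4.12 (cv2) and the standard library are available. Lean on these libraries where they do the work, as an engineer would, in place of code of your own. Each camera call takes 0.05 s, during which the arm holds its last target. There are 200 camera calls.

### The job

Put away the two spice jars that stand out on the worktop: snap each one into one of the two empty spring clips of the wooden spice rack, pushed fully home, upright and standing on the rack's ledge. Keep the jars upright while you carry them, and do not disturb the jar already in the middle clip, the salt shaker, the peeler or the tape.

Things in the scene. Friction and masses are not known exactly. Their poses are not given: they have to be found in the camera images.
- spice_jar_a: one of the two loose spice jars: round clear glass jar with a paper label and a red screw cap, 40 mm body diameter, straight-sided up to 74 mm, cap 41 mm diameter from 85 to 105 mm height, 105 mm tall in all, about 0.11 kg, stands upright on the worktop. Origin: centre of its underside; z up along its axis. Any turn about its axis is fine. It may go into either empty clip.
- spice_jar_b: the other loose spice jar, same shape and size as spice_jar_a (other picture on the label); origin: centre of its underside, z up. It goes into the empty clip that spice_jar_a does not take. Both jars: grip them firmly by the straight side of the body, as low as the clip allows; gripped by the cap or weakly they pivot in the fingers when pushed into the clip.
- spice_jar_racked: a third jar of the same shape, already snapped in the rack's middle clip; leave it there. Origin: centre of its underside, z up.
- spice_rack: wooden spice rack with three spring clips 85 mm apart in a row, fixed, 300 mm wide (y), 192 mm high, turned up to 0.2 rad. Origin: at worktop level under the axis of a jar in the middle clip; x points into the rack (jars are pushed in along +x), y to the left along the row, z up. Plinth: a ledge 20 mm high from x = -22 to +66 mm. Back panel face at x = +34 mm.
- shelf_rail (a point): middle of the lower front edge of the rail of the rack's top shelf, 137 mm above the worktop, 24 mm behind the row of seated jar axes; the rail rises to 190 mm. A gripper straight above a clipped jar would hit it: come from the front with the tool tilted 25 to 45 degrees, fingers pointing down and into the rack, one finger on each side (rack y) of the jar, above the clip.
- clip_left (a point): seat in the empty clip at the rack's left (+y) end: centre of the underside of a seated jar, on the ledge, 20 mm above the worktop; axes as spice_rack. Two hinged sprung steel arms, 48 to 62 mm above the worktop, have beads 35 mm apart at x = -10 mm and lips out to x = -19 mm; the stop pad is at x = +20.7 mm. The beads are met with the jar 20 mm short of its seat; snapping in takes 3 to 8 N.
- clip_middle (a point): seat of the middle clip (occupied by spice_jar_racked); same axes.
- clip_right (a point): seat of the rack's right clip (-y end, empty): as clip_left. Push a jar in with its foot a few mm clear of the ledge, so that it does not catch; if its foot hangs back (jar leaning), press it home on its front below the clip arms.
- mill: salt shaker with a perforated grey top, 44 mm diameter, 90 mm tall, standing among the jars; leave alone. Origin: centre of its underside.
- peeler_1: vegetable peeler, 170x25x18 mm, lying near the front edge of the worktop; leave alone. Origin: centre of its underside.
- tape_1: roll of tape, 104 mm across, 25 mm high, lying at the right; leave alone. Origin: centre of its underside.
Not all that is in view belongs to the job. What is shaped like the spice_jar_a but turquoise is not meant.

How it is judged:
On the way:
1. one of the two loose jars is snapped into an empty clip (((x of spice_jar_a in the frame of clip_left between -0.004 and 0.004 m and y of spice_jar_a in the frame of clip_left between -0.004 and 0.004 m and z of spice_jar_a in the frame of clip_left between -0.004 and 0.004 m and angle between spice_jar_a's own z axis and vertical below 0.1 rad) or (x of spice_jar_a in the frame of clip_right between -0.004 and 0.004 m and y of spice_jar_a in the frame of clip_right between -0.004 and 0.004 m and z of spice_jar_a in the frame of clip_right between -0.004 and 0.004 m and angle between spice_jar_a's own z axis and vertical below 0.1 rad) or (x of spice_jar_b in the frame of clip_left between -0.004 and 0.004 m and y of spice_jar_b in the frame of clip_left between -0.004 and 0.004 m and z of spice_jar_b in the frame of clip_left between -0.004 and 0.004 m and angle between spice_jar_b's own z axis and vertical below 0.1 rad) or (x of spice_jar_b in the frame of clip_right between -0.004 and 0.004 m and y of spice_jar_b in the frame of clip_right between -0.004 and 0.004 m and z of spice_jar_b in the frame of clip_right between -0.004 and 0.004 m and angle between spice_jar_b's own z axis and vertical below 0.1 rad))), for 0.2 s.
At the end, for the whole second after the job is handed in: Both loose jars are in the two end clips, one in each: upright within 0.1 rad, axis within 4 mm of the seat along and across the clip, standing on the ledge within 4 mm; the third jar is still so in the middle clip; all three at rest ((((x of spice_jar_a in the frame of clip_left between -0.004 and 0.004 m and y of spice_jar_a in the frame of clip_left between -0.004 and 0.004 m and z of spice_jar_a in the frame of clip_left between -0.004 and 0.004 m and angle between spice_jar_a's own z axis and vertical below 0.1 rad) and (x of spice_jar_b in the frame of clip_right between -0.004 and 0.004 m and y of spice_jar_b in the frame of clip_right between -0.004 and 0.004 m and z of spice_jar_b in the frame of clip_right between -0.004 and 0.004 m and angle between spice_jar_b's own z axis and vertical below 0.1 rad)) or ((x of spice_jar_a in the frame of clip_right between -0.004 and 0.004 m and y of spice_jar_a in the frame of clip_right between -0.004 and 0.004 m and z of spice_jar_a in the frame of clip_right between -0.004 and 0.004 m and angle between spice_jar_a's own z axis and vertical below 0.1 rad) and (x of spice_jar_b in the frame of clip_left between -0.004 and 0.004 m and y of spice_jar_b in the frame of clip_left between -0.004 and 0.004 m and z of spice_jar_b in the frame of clip_left between -0.004 and 0.004 m and angle between spice_jar_b's own z axis and vertical below 0.1 rad))) and x of spice_jar_racked in the frame of clip_middle between -0.004 and 0.004 m and y of spice_jar_racked in the frame of clip_middle between -0.004 and 0.004 m and z of spice_jar_racked in the frame of clip_middle between -0.004 and 0.004 m and angle between spice_jar_racked's own z axis and vertical below 0.1 rad and linear speed of each of spice_jar_a, spice_jar_b, spice_jar_racked below 0.02 m/s); the robot touches nothing.
It fails at once if a loose jar tipped more than 35 degrees (angle between any of spice_jar_a, spice_jar_b's own z axis and vertical above 0.61 rad).
It fails at once if the jar in the middle clip pulled out of its place by more than 15 mm (distance of spice_jar_racked from where it was at the start of the episode above 0.015 m).
It fails at once if the salt shaker, the peeler or the tape moved more than 30 mm, or the salt shaker tipped (distance of any of mill, peeler_1, tape_1 from where it was at the start of the episode above 0.03 m or angle between mill's own z axis and vertical above 0.5 rad).
It also fails if it takes over 64 s, if anything falls off the work surface, if the arm or the gripper's body presses on something with over 40 N, if the wrist force passes 120 N, or if a joint passes its speed limit or range.

## Working session

There is one attempt and no reset: what is moved stays moved. The work goes in short steps, Python scripts to look and compute and a tool call to move; the robot and the scene stay as the last step left them, time stands still between calls to the robot, and variables do not carry over. Pictures are saved under pics/ and viewed, at most 10 in all, crops included, and the job is handed in when it is done.

Besides the shell and the picture viewer there is one more tool, called as name(argument=value, ...), one argument or row to a line, values as JSON. arm_command: Moves the arm, as the interface text tells. Its arguments: {"type":"object","properties":{"plan":{"type":"array"},"squeeze":{"type":"number"}},"required":["plan"]}

```bash
mkdir -p pics
cat > h.py <<'E'
import numpy as np, cv2
from station import ctrl, cams
from scipy.spatial.transform import Rotation as R
def grab(n):
    i=cams.camera_info(n); p,d=cams.camera(n); return p,d,i
def pts(d,i):
    v,u=np.mgrid[0:384,0:512]
    c=np.stack([(u-i['cx'])/i['fx']*d,(v-i['cy'])/i['fy']*d,d,np.ones_like(d)],-1)
    return (c@np.linalg.inv(i['world_to_cam']).T)[...,:3]
def ray(u,v,z,i):
    M=np.linalg.inv(i['world_to_cam']); o=M[:3,3]
    r=M[:3,:3]@[(u-i['cx'])/i['fx'],(v-i['cy'])/i['fy'],1]
    return o+r*(z-o[2])/r[2]
E
python3 - <<'E'
from h import *
o=ctrl.get_obs(); print(o['time_s'],o['ee_pos'],o['eef_rot'])
for n in('scene','top'):
    p,d,i=grab(n); np.savez(n+'0.npz',p=p,d=d,**i); cv2.imwrite(f'pics/{n}0.png',cv2.resize(p,(800,600)))
    print(n,i['fx'],np.linalg.inv(i['world_to_cam']).round(3).tolist())
E
```

```text
0.0 [0.17751903 0.5202985  0.20489278] [-3.14045949e+00 -5.59020458e-05  2.81276364e+00]
scene 436.434956488483 [[0.497, -0.623, 0.604, -0.19], [-0.868, -0.345, 0.357, -0.511], [-0.014, -0.702, -0.712, 0.975], [0.0, 0.0, 0.0, 1.0]]
top 358.86373233799577 [[0.011, -0.993, 0.118, 0.402], [-1.0, -0.011, -0.007, -0.062], [0.008, -0.118, -0.993, 1.129], [0.0, 0.0, 0.0, 1.0]]
```

View pics/scene0.png

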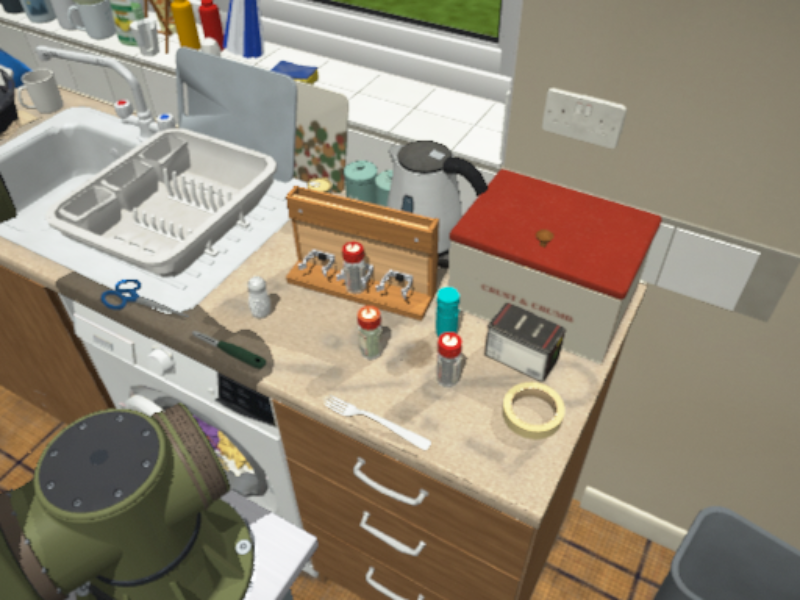

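View pics/top0.png

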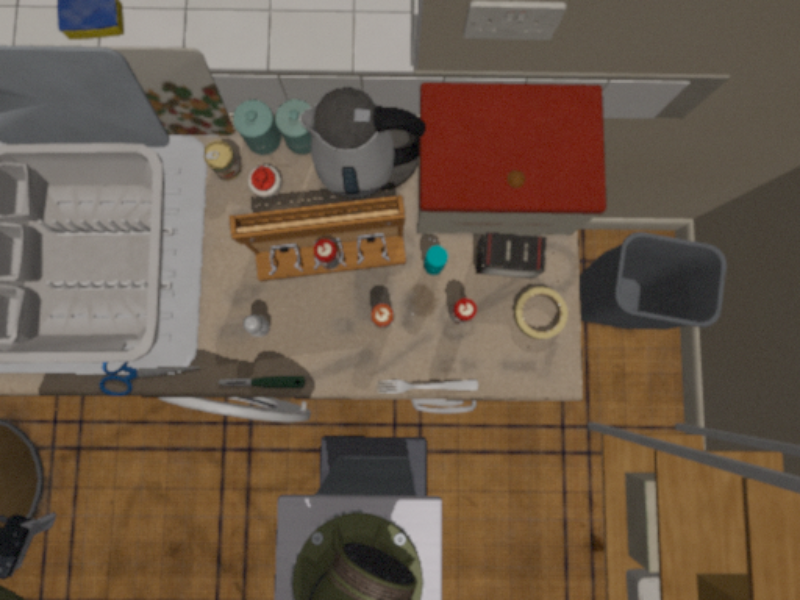

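The scene picture shows the rack (360,250), with a racked jar at (353,262). Three jar shapes stand in front of it: (369,330), (449,358) and the turquoise one (447,312), which is excluded. The salt shaker is at (258,297). In the top picture the loose caps are at (382,315) and (465,309), with another red lid behind the rack at (264,180). Next I'll enlarge the candidates and measure.

Run:
```python
from h import *
s=np.load('scene0.npz');t=np.load('top0.npz')
a=cv2.resize(s['p'][115:260,170:330],(400,362),interpolation=cv2.INTER_CUBIC)
b=cv2.resize(t['p'][100:245,140:320],(400,322),interpolation=cv2.INTER_CUBIC)
c=np.zeros((362,800,3),np.uint8);c[:,:400]=a;c[:322,400:]=b
cv2.imwrite('pics/crop.png',c)
for n,f in(('scene',s),('top',t)):
    hsv=cv2.cvtColor(f['p'],cv2.COLOR_BGR2HSV)
    m=(((hsv[...,0]<9)|(hsv[...,0]>172))&(hsv[...,1]>150)&(hsv[...,2]>90)).astype(np.uint8)
    P=pts(f['d'],f)
    k,l,st,ce=cv2.connectedComponentsWithStats(m)
    for j in range(1,k):
        if 25<st[j,4]<900:
            q=P[(l==j)&(f['d']>0)]
            hi=q[q[:,2]>np.percentile(q[:,2],60)]
            print(n,st[j],ce[j].round(1),q.mean(0).round(3),'ztop',np.percentile(q[:,2],95).round(3),hi.mean(0).round(3))
```

```text
scene [128   0  15  31 274] [134.7  12.9] [1.047 0.75  0.26 ] ztop 0.301 [1.048 0.753 0.288]
scene [219 154  14  14 115] [225.6 161.8] [0.608 0.06  0.118] ztop 0.127 [0.611 0.059 0.125]
scene [229 201  14  10  77] [235.7 206.4] [ 0.484 -0.051  0.098] ztop 0.107 [ 0.485 -0.051  0.104]
scene [280 213  15  16 141] [287.4 221.5] [ 0.504 -0.199  0.098] ztop 0.107 [ 0.51  -0.199  0.105]
top [161 107  15  15 162] [168.  113.7] [0.778 0.203 0.041] ztop 0.054 [0.777 0.203 0.049]
top [201 152  15  16 101] [207.8 159.8] [0.616 0.065 0.117] ztop 0.127 [0.615 0.066 0.126]
top [291 191  14  14  86] [296.8 197.3] [ 0.513 -0.193  0.097] ztop 0.108 [ 0.511 -0.194  0.107]
```

View pics/crop.png

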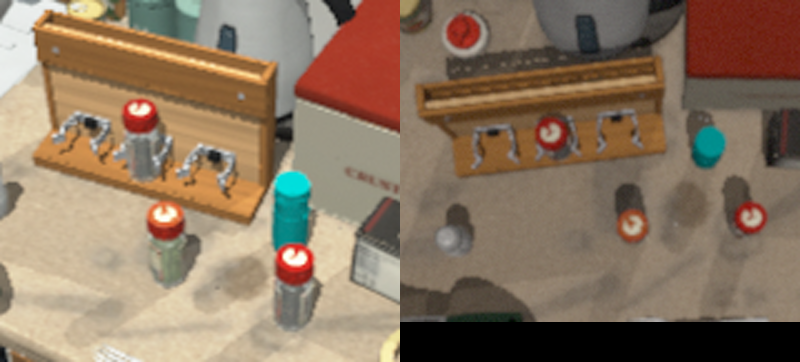

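The crop confirms it. The loose jars with red caps and printed lids are at crop-left (166,240) and (294,285), and both match the description. The turquoise jar (292,210) is the decoy. The red lid behind the rack (top crop 465,33) sits only 5 cm high, so it is not a jar of this kind. Now the jar axes and the rack frame.

Run:
```python
from h import *
s=np.load('scene0.npz');t=np.load('top0.npz')
for n,f in(('scene',s),('top',t)):
    P=pts(f['d'],f);ok=f['d']>0
    for nm,c,z0,z1 in(('A',(.49,-.05),.1,.115),('B',(.51,-.195),.1,.115),('M',(.613,.063),.12,.135)):
        m=ok&(np.hypot(P[...,0]-c[0],P[...,1]-c[1])<.035)&(P[...,2]>z0)&(P[...,2]<z1)
        # pixel contour of cap top -> enclosing ellipse centre, ray to top height
        q=P[m]; v,u=np.nonzero(m); e=cv2.minAreaRect(q[:,:2].astype(np.float32))
        zt=np.median(q[:,2])
        print(n,nm,m.sum(),'mean',q.mean(0).round(4),'rect',np.round(e[0],4),np.round(e[1],3),'ray',ray(u.mean(),v.mean(),zt,f).round(4))
    # rail top and front faces
    reg=ok&(P[...,0]>.55)&(P[...,0]<.75)&(P[...,1]>-.13)&(P[...,1]<.28)
    r=reg&(P[...,2]>.183)&(P[...,2]<.2)
    q=P[r]; e=cv2.minAreaRect(q[:,:2].astype(np.float32)); print('railtop',r.sum(),np.median(q[:,2]).round(4),np.round(e[0],4),np.round(e[1],3),e[2])
    l=reg&(P[...,2]>.012)&(P[...,2]<.028)
    q=P[l];x,y=q[:,0],q[:,1]; 
    b=np.arange(-.08,.20,.01);fx=[(yy+.005,np.percentile(x[(y>=yy)&(y<yy+.01)],3)) for yy in b if ((y>=yy)&(y<yy+.01)).sum()>4]
    fx=np.array(fx);k=np.polyfit(fx[:,0],fx[:,1],1);print('ledge',np.median(q[:,2]).round(4),k,np.std(np.polyval(k,fx[:,0])-fx[:,1]),'y',np.percentile(y,[1,99]))
    r=reg&(P[...,2]>.145)&(P[...,2]<.18)
    q=P[r];x,y=q[:,0],q[:,1];g=[(yy+.005,np.percentile(x[(y>=yy)&(y<yy+.01)],20)) for yy in b if ((y>=yy)&(y<yy+.01)).sum()>4]
    g=np.array(g);k=np.polyfit(g[:,0],g[:,1],1);print('railface',k,np.std(np.polyval(k,g[:,0])-g[:,1]))
```

```text
scene A 135 mean [ 0.4959 -0.0449  0.1047] rect [ 0.4968 -0.0449] [0.039 0.04 ] ray [ 0.4957 -0.045   0.1049]
scene B 153 mean [ 0.5082 -0.1985  0.1048] rect [ 0.5093 -0.1982] [0.04  0.038] ray [ 0.5082 -0.1985  0.1048]
scene M 114 mean [0.6146 0.0613 0.1248] rect [0.6194 0.0609] [0.038 0.055] ray [0.6146 0.0614 0.1246]
railtop 806 0.1879 [0.664  0.0364] [0.081 0.364] 15.773491859436035
ledge 0.0192 [-0.13156022  0.59871633] 0.0008509657319730444 y [-0.08636683  0.2076674 ]
railface [-0.13478353  0.6455591 ] 0.0005410955034346928
top A 158 mean [ 0.4985 -0.0421  0.1055] rect [ 0.4987 -0.0415] [0.038 0.037] ray [ 0.4984 -0.0421  0.1058]
top B 155 mean [ 0.5108 -0.1952  0.1054] rect [ 0.5106 -0.1951] [0.038 0.039] ray [ 0.5108 -0.1952  0.1056]
top M 159 mean [0.614  0.0642 0.1253] rect [0.6145 0.0642] [0.039 0.039] ray [0.614  0.0642 0.1253]
railtop 1275 0.1886 [0.667  0.0389] [0.08  0.365] 15.752510070800781
ledge 0.0199 [-0.13409012  0.60184194] 0.0009387799053752082 y [-0.08387297  0.21098514]
railface [-0.13522998  0.64763584] 0.00017970974203560108
```

```bash
cat >> h.py <<'E'
TH=.134; M=np.array([.6143,.0628,0]); xr=np.array([np.cos(TH),np.sin(TH),0]); yr=np.array([-np.sin(TH),np.cos(TH),0]); zz=np.array([0,0,1.])
def rot(deg=35):
    t=np.radians(deg); d=np.sin(t)*xr-np.cos(t)*zz
    return np.stack([np.cross(yr,d),yr,d],1)
def go(target,Rt,cur=None):
    "rows from current pose to TCP targets"
    o=ctrl.get_obs(); p,Rc=o['ee_pos'],R.from_euler('xyz',o['eef_rot']).as_matrix()
    print('t',o['time_s'],'tcp',p.round(4),'w',round(o['grip_width'],4),'F',np.round(o['force'],1))
    for T in np.atleast_2d(target):
        print('shift mm',(Rc.T@(T-p)*1000).round(1),'rv',R.from_matrix(Rc.T@Rt).as_rotvec().round(4))
def rk(v): v=np.asarray(v)-M; return np.array([v@xr,v@yr,v[2]])
def wr(x,y,z): return M+x*xr+y*yr+z*zz
E
python3 - <<'E'
from h import *
Rt=rot(); d=Rt[:,2]
A=np.array([.4970,-.0435,.066])
print(rk(A),rk([.5097,-.1968,0]))
g=A+.019*d
go([g-.12*d],Rt)
E
```

```text
[-0.13045007 -0.08967586  0.066     ] [-0.13834469 -0.24329831  0.        ]
t 0.1 tcp [0.1775 0.5203 0.205 ] w 0.0942 F [-0.   0.3  0.1]
shift mm [-432.6 -456.3   56.7] rv [-0.1423 -0.6001 -0.4479]
```

arm_command(
  plan=[
    [[-433,-456,57,-0.142,-0.6,-0.448,-1],[-433,-456,57,-0.142,-0.6,-0.448,-1],[-433,-456,57,-0.142,-0.6,-0.448,-1],[-433,-456,57,-0.142,-0.6,-0.448,-1],[-433,-456,57,-0.142,-0.6,-0.448,-1],[-433,-456,57,-0.142,-0.6,-0.448,-1],[-433,-456,57,-0.142,-0.6,-0.448,-1],[-433,-456,57,-0.142,-0.6,-0.448,-1],[-433,-456,57,-0.142,-0.6,-0.448,-1],[-433,-456,57,-0.142,-0.6,-0.448,-1],[-433,-456,57,-0.142,-0.6,-0.448,-1],[-433,-456,57,-0.142,-0.6,-0.448,-1]],
  ],
  squeeze=50,
)

```text
time_s: 1.3
ee_pos: [0.388, 0.0649, 0.1574]
eef_rot: [3.139, 0.605, -3.007]
force: [-0.4, 2.1, -0.4]
grip_width: 0.0938
grip_force: 0.0
```

Run:
```python
from h import *
Rt=rot(); d=Rt[:,2]
A=np.array([.4970,-.0435,.066])
go([A+.019*d-.12*d],Rt)
```

```text
t 1.3 tcp [0.388  0.0649 0.1574] w 0.0938 F [-0.4  2.1 -0.4]
shift mm [ -24.3 -122.1   27.1] rv [ 0.0028 -0.006   0.0001]
```

arm_command(
  plan=[
    [[-24,-122,27,0.003,-0.006,0,-1],[-24,-122,27,0.003,-0.006,0,-1],[-24,-122,27,0.003,-0.006,0,-1],[-24,-122,27,0.003,-0.006,0,-1],[-24,-122,27,0.003,-0.006,0,-1],[-24,-122,27,0.003,-0.006,0,-1]],
  ],
)

```text
time_s: 1.9
ee_pos: [0.4385, -0.0495, 0.148]
eef_rot: [3.141, 0.609, -3.008]
force: [0.5, 0.6, 0.0]
grip_width: 0.0941
grip_force: 0.0
```

Run:
```python
from h import *
go([M],rot())
p,d,i=grab('wrist'); np.savez('w0.npz',p=p,d=d,**i); cv2.imwrite('pics/w0.png',cv2.resize(p,(800,600)))
```

```text
t 1.9 tcp [ 0.4385 -0.0495  0.148 ] w 0.0941 F [0.5 0.6 0. ]
shift mm [-70.6  87.7 229.6] rv [ 0.0006 -0.0023 -0.0003]
```

View pics/w0.png

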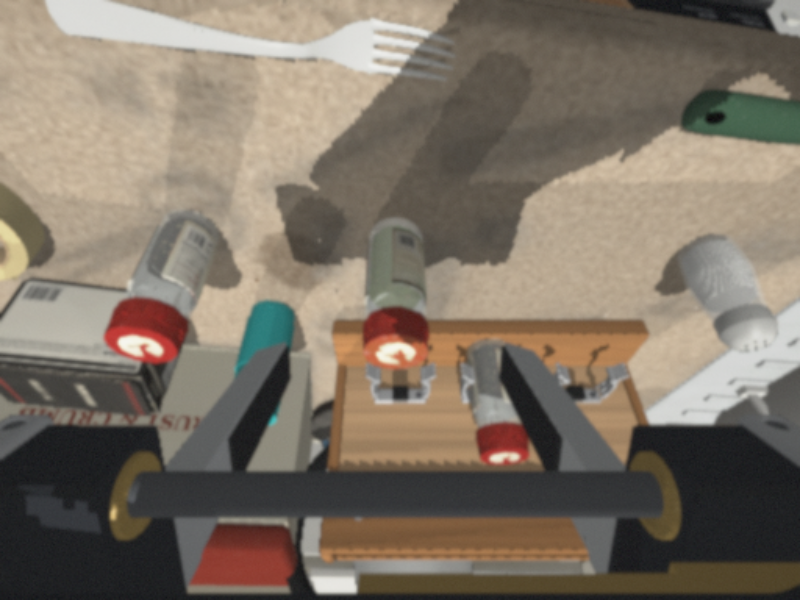

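The wrist view looks upside down into the scene. Jar A (397,295) stands centred between the fingers, jar B is at (160,290), the racked jar at (497,410), the empty clips at (402,383) and (595,385), and the shaker at (730,295). I'll check the positions with this third view.

Run:
```python
from h import *
f=np.load('w0.npz');P=pts(f['d'],f);ok=f['d']>0
for nm,c,z0,z1 in(('A',(.497,-.0435),.1,.115),('B',(.5097,-.197),.1,.115),('M',(.6143,.063),.12,.135)):
    m=ok&(np.hypot(P[...,0]-c[0],P[...,1]-c[1])<.03)&(P[...,2]>z0)&(P[...,2]<z1)
    q=P[m];e=cv2.minAreaRect(q[:,:2].astype(np.float32)); print(nm,m.sum(),np.round(e[0],4),np.round(e[1],3),q.mean(0).round(4))
    # body cylinder: fit circle r=20 to side points
    zb=.02 if nm=='M' else 0
    m=ok&(np.hypot(P[...,0]-c[0],P[...,1]-c[1])<.03)&(P[...,2]>zb+.02)&(P[...,2]<zb+.07)
    q=P[m]
    if len(q)>30:
        from scipy.optimize import least_squares
        r=least_squares(lambda a:np.hypot(q[:,0]-a[0],q[:,1]-a[1])-.02,c,loss='soft_l1',f_scale=.001); print('  body',len(q),r.x.round(4))
# ledge and rail
reg=ok&(abs(P[...,1]-.06)<.14)&(P[...,0]>.56)&(P[...,0]<.72)
q=P[reg&(abs(P[...,2]-.02)<.006)];print('ledge z',np.median(q[:,2]))
fx=np.array([(y+.005,np.percentile(q[(q[:,1]>=y)&(q[:,1]<y+.01),0],3)) for y in np.arange(-.07,.19,.01) if ((q[:,1]>=y)&(q[:,1]<y+.01)).sum()>5])
k=np.polyfit(fx[:,0],fx[:,1],1);print('ledge front',k,np.std(np.polyval(k,fx[:,0])-fx[:,1]),'y ends',np.percentile(q[:,1],[.5,99.5]))
# clips (grey metal) centroid in rack y
hs=cv2.cvtColor(f['p'],cv2.COLOR_BGR2HSV)
Q=(P-M)@np.stack([xr,yr,zz],1)
for s in(-.085,.085):
    m=ok&(abs(Q[...,1]-s)<.035)&(Q[...,2]>.045)&(Q[...,2]<.066)&(abs(Q[...,0])<.03)
    y=Q[m][:,1];x=Q[m][:,0];print('clip',s,m.sum(),np.percentile(y,[2,98]).round(4),np.percentile(y,[2,98]).mean().round(4),'x',np.percentile(x,[2,98]).round(4))
# shaker, turquoise extents
for nm,c in(('mill',(.49,.2)),('turq',(.59,-.14))):
    m=ok&(np.hypot(P[...,0]-c[0],P[...,1]-c[1])<.05)&(P[...,2]>.03); q=P[m]
    if len(q): print(nm,q.mean(0).round(3),np.percentile(q,98,0).round(3))
```

```text
A 872 [ 0.4975 -0.0417] [0.04  0.039] [ 0.4943 -0.0423  0.1042]
  body 1298 [ 0.4978 -0.0413]
B 977 [ 0.5098 -0.1951] [0.04  0.041] [ 0.5065 -0.1938  0.1042]
  body 1654 [ 0.5102 -0.1945]
M 375 [0.6123 0.0633] [0.037 0.04 ] [0.6087 0.062  0.1239]
  body 768 [0.6151 0.0628]
ledge z 0.019028955244894924
ledge front [-0.29111613  0.62032872] 0.017775714201274675 y ends [-0.07896279  0.19870013]
clip -0.085 510 [-0.1126 -0.0545] -0.0835 x [-0.0203  0.0299]
clip 0.085 477 [0.0565 0.1154] 0.086 x [-0.0202  0.0298]
mill [0.474 0.193 0.061] [0.493 0.21  0.088]
turq [ 0.594 -0.144  0.049] [ 0.613 -0.122  0.104]
```

```bash
sed -i 's/M=np.array(\[.6143,.0628,0\])/M=np.array([.6145,.0630,0])/' h.py
python3 - <<'E'
from h import *
Rt=rot(); d=Rt[:,2]
A=np.array([.4977,-.0415,.066])
go([A+.019*d],Rt)
E
```

```text
t 1.95 tcp [ 0.4385 -0.049   0.1482] w 0.0939 F [ 0.4  0.  -0.4]
shift mm [ -1.9  -0.6 120.5] rv [ 0.0009 -0.0019  0.0008]
```

arm_command(
  plan=[
    [[-2,0,40,0,-0.002,0,-1],[-2,0,75,0,-0.002,0,-1],[-2,0,100,0,-0.002,0,-1],[-2,0,120.5,0,-0.002,0,-1],[-2,0,120.5,0,-0.002,0,-1],[-2,0,120.5,0,-0.002,0,-1]],
  ],
)

```text
time_s: 2.55
ee_pos: [0.5131, -0.0295, 0.0643]
eef_rot: [-3.129, 0.586, -3.012]
force: [-0.5, -0.3, 1.0]
grip_width: 0.0938
grip_force: 0.0
```

Run:
```python
from h import *
Rt=rot(); d=Rt[:,2]
A=np.array([.4977,-.0415,.066])
go([A+.019*d],Rt)
```

```text
t 2.55 tcp [ 0.5131 -0.0295  0.0643] w 0.0938 F [-0.5 -0.3  1. ]
shift mm [12.6 -9.8  8.4] rv [-0.0156 -0.0249 -0.0036]
```

Run:
```python
from h import *
o=ctrl.get_obs();print(o['qpos'].round(3) if hasattr(o['qpos'],'round') else o['qpos'],np.round(o['joint_vel'],3),np.round(o['tau'],1))
```

```text
[-0.224  0.192  2.173  0.705  0.28  -2.553] [-0.016 -0.024  0.003  0.003  0.001 -0.005] [  0.6 -34.8 -25.4   0.3  -0.9   0. ]
```

Joint 6 is at its limit: at this tilt and close range the wrist is near its singularity. I'll back off, take the half-turned grasp, and use a smaller tilt of 28°.

arm_command(
  plan=[
    [[0,0,-40,0,0,0,-1],[0,0,-80,0,0,0,-1],[0,0,-120,0,0,0,-1],[0,0,-130,0,0,0.3,-1],[0,0,-130,0,0,0.6,-1],[0,0,-130,0,0,0.9,-1],[0,0,-130,0,0,1.2,-1],[0,0,-130,0,0,1.5,-1],[0,0,-130,0,0,1.5,-1],[0,0,-130,0,0,1.5,-1],[0,0,-130,0,0,1.5,-1],[0,0,-130,0,0,1.5,-1]],
  ],
)

```text
time_s: 3.75
ee_pos: [0.4414, -0.0379, 0.1732]
eef_rot: [2.567, 0.13, 1.871]
force: [-0.9, 0.1, 0.2]
grip_width: 0.0936
grip_force: 0.0
```

```bash
cat >> h.py <<'E'
def rot2(deg=28): return rot(deg)@np.diag([-1,-1,1.])
E
python3 - <<'E'
from h import *
o=ctrl.get_obs();print(np.round(o['qpos'],3))
Rt=rot2(); d=Rt[:,2]
A=np.array([.4977,-.0415,.066])
go([A-.11*d],Rt)
E
```

```text
[-0.304 -0.205  2.243  0.403  0.592 -0.919]
t 3.75 tcp [ 0.4414 -0.0379  0.1732] w 0.0936 F [-0.9  0.1  0.2]
shift mm [-10.2  -4.7  10.6] rv [ 0.1008 -0.0555  1.7781]
```

arm_command(
  plan=[
    [[-10,-5,11,0.101,-0.056,1.778,-1],[-10,-5,11,0.101,-0.056,1.778,-1],[-10,-5,11,0.101,-0.056,1.778,-1],[-10,-5,11,0.101,-0.056,1.778,-1],[-10,-5,11,0.101,-0.056,1.778,-1],[-10,-5,11,0.101,-0.056,1.778,-1],[-10,-5,11,0.101,-0.056,1.778,-1],[-10,-5,11,0.101,-0.056,1.778,-1],[-10,-5,11,0.101,-0.056,1.778,-1],[-10,-5,11,0.101,-0.056,1.778,-1],[-10,-5,11,0.101,-0.056,1.778,-1],[-10,-5,11,0.101,-0.056,1.778,-1]],
  ],
)

```text
time_s: 4.95
ee_pos: [0.4465, -0.0483, 0.1628]
eef_rot: [3.141, -0.488, 0.134]
force: [-0.5, -0.3, 0.0]
grip_width: 0.0942
grip_force: 0.0
```

Run:
```python
from h import *
o=ctrl.get_obs();print(np.round(o['qpos'],3))
Rt=rot2(); d=Rt[:,2]
A=np.array([.4977,-.0415,.066])
go([A-.11*d,A+.019*d],Rt)
```

```text
[-0.312 -0.129  2.172  0.327  0.678  0.912]
t 4.95 tcp [ 0.4465 -0.0483  0.1628] w 0.0942 F [-0.5 -0.3  0. ]
shift mm [ 0.2  0.1 -0.3] rv [0.0007 0.0008 0.    ]
shift mm [  0.3   0.  128.7] rv [0.0007 0.0008 0.    ]
```

arm_command(
  plan=[
    [[0,0,40,0.001,0.001,0,-1],[0,0,75,0.001,0.001,0,-1],[0,0,105,0.001,0.001,0,-1],[0,0,128.5,0.001,0.001,0,-1],[0,0,128.5,0.001,0.001,0,-1],[0,0,128.5,0.001,0.001,0,-1],[0,0,128.5,0.001,0.001,0,-1]],
  ],
)

```text
time_s: 5.65
ee_pos: [0.5069, -0.0405, 0.05]
eef_rot: [3.139, -0.49, 0.141]
force: [0.3, 0.5, 0.4]
grip_width: 0.0941
grip_force: 0.0
```

Run:
```python
from h import *
o=ctrl.get_obs();print(np.round(o['qpos'],3))
Rt=rot2(); d=Rt[:,2]
A=np.array([.4977,-.0415,.066])
go([A+.019*d],Rt)
```

```text
[-0.245  0.228  2.129  0.507  0.368  0.748]
t 5.65 tcp [ 0.5069 -0.0405  0.05  ] w 0.0941 F [0.3 0.5 0.4]
shift mm [-0.6 -0.3  0.5] rv [-0.0002 -0.0012  0.0061]
```

arm_command(
  plan=[
    [[0,0,0,0,0,0,0],[0,0,0,0,0,0,1],[0,0,0,0,0,0,1],[0,0,0,0,0,0,1],[0,0,0,0,0,0,1],[0,0,0,0,0,0,1],[0,0,0,0,0,0,1],[0,0,0,0,0,0,1]],
  ],
  squeeze=55,
)

```text
time_s: 6.45
ee_pos: [0.5068, -0.0403, 0.0481]
eef_rot: [3.14, -0.488, 0.141]
force: [-0.6, 0.6, -0.1]
grip_width: 0.0394
grip_force: 54.9
```

Run:
```python
from h import *
Rt=rot2(); 
f=lambda x,y,z: wr(x+.0092,y,z+.0481)
o=ctrl.get_obs(); print(rk(o['ee_pos']))
go([f(-.13,-.0885,.026),f(-.045,-.0845,.026)],Rt)
```

```text
[-0.12055932 -0.08802921  0.04814648]
t 6.45 tcp [ 0.5068 -0.0403  0.0481] w 0.0394 F [-0.6  0.6 -0.1]
shift mm [ 11.9   0.5 -23. ] rv [-0.001   0.0011  0.0058]
shift mm [87.1 -3.  16.8] rv [-0.001   0.0011  0.0058]
```

arm_command(
  plan=[
    [[6,0,-12,0,0,0.006,1],[12,0,-23,0,0,0.006,1],[12,0,-23,0,0,0.006,1],[30,-1,-13,0,0,0.006,1],[50,-2,-3,0,0,0.006,1],[70,-3,7,0,0,0.006,1],[87,-3,17,0,0,0.006,1],[87,-3,17,0,0,0.006,1],[87,-3,17,0,0,0.006,1],[87,-3,17,0,0,0.006,1]],
  ],
)

```text
time_s: 7.45
ee_pos: [0.5894, -0.0256, 0.0734]
eef_rot: [-3.14, -0.487, 0.134]
force: [0.1, -0.7, -0.9]
grip_width: 0.0394
grip_force: 54.9
```

Run:
```python
from h import *
Rt=rot2(); 
o=ctrl.get_obs(); print(rk(o['ee_pos'])-[.0092,0,.0481],np.round(o['qpos'],2))
p,d,i=grab('wrist'); np.savez('w1.npz',p=p,d=d,**i)
p2,d2,i2=grab('scene'); np.savez('s1.npz',p=p2,d=d2,**i2)
c=np.zeros((384,800,3),np.uint8); c[:300,:400]=cv2.resize(p,(400,300)); c[:362,400:]=cv2.resize(p2[115:260,170:330],(400,362))
cv2.imwrite('pics/w1.png',c)
f=lambda x,y,z: wr(x+.0092,y,z+.0481)
go([f(-.045,-.0845,.0245),f(0,-.0845,.0245)],Rt)
```

```text
[-0.04586224 -0.08442498  0.02529897] [-0.17  0.33  1.91  0.33  0.46  1.  ]
t 7.55 tcp [ 0.5898 -0.0257  0.0739] w 0.0391 F [-0.5  0.6 -1.3]
shift mm [-0.1 -0.1  1.4] rv [-0.001   0.0012 -0.0005]
shift mm [39.7 -0.1 22.5] rv [-0.001   0.0012 -0.0005]
```

View pics/w1.png

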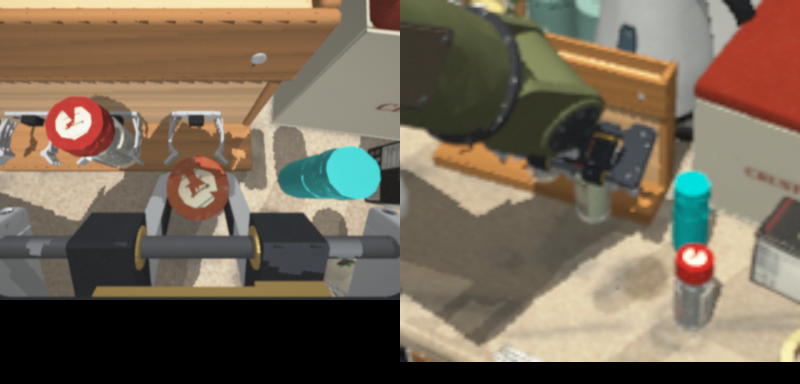

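The jar is held upright at (198,190) in front of the right clip (197,130). I'll quantify the alignment in this wrist view.

Run:
```python
from h import *
f=np.load('w1.npz');P=pts(f['d'],f);ok=f['d']>0;Q=(P-M)@np.stack([xr,yr,zz],1)
m=ok&(np.hypot(Q[...,0]+.046,Q[...,1]+.0845)<.027)&(Q[...,2]>.118)&(Q[...,2]<.145)
q=Q[m];e=cv2.minAreaRect(q[:,:2].astype(np.float32));print('cap',np.round(e[0],4),np.round(e[1],3),'z',np.median(q[:,2]).round(4))
k=np.linalg.lstsq(np.c_[q[:,:2],np.ones(len(q))],q[:,2],rcond=None)[0];print('tilt',k[:2].round(3))
for s in(-.085,):
    m=ok&(abs(Q[...,1]-s)<.036)&(Q[...,2]>.052)&(Q[...,2]<.066)&(abs(Q[...,0])<.025)
    for a,b in((-.022,-.012),(-.012,0),(0,.012)):
        y=Q[m&(Q[...,0]>a)&(Q[...,0]<b)][:,1]
        if len(y)>10: print(a,len(y),np.percentile(y,[3,97]).round(4),np.percentile(y,[3,97]).mean().round(4), 'inner',y[y<s].max().round(4),y[y>s].min().round(4))
m=ok&(np.hypot(Q[...,0],Q[...,1])<.027)&(Q[...,2]>.12);q=Q[m];e=cv2.minAreaRect(q[:,:2].astype(np.float32));print('mid cap',np.round(e[0],4),np.median(q[:,2]))
m=ok&(abs(Q[...,2]-.02)<.006)&(abs(Q[...,1])<.15)&(Q[...,0]<0)&(Q[...,0]>-.03);print('ledge z',np.median(Q[m][:,2]))
```

```text
cap [-0.0443 -0.0844] [0.04  0.053] z 0.1303
tilt [0.014 0.004]
-0.022 189 [-0.1132 -0.0533] -0.0833 inner -0.1029 -0.0634
-0.012 237 [-0.1097 -0.0574] -0.0836 inner -0.1014 -0.0654
0 148 [-0.1108 -0.0565] -0.0836 inner -0.108 -0.0591
mid cap [0.0032 0.0019] 0.1263291962866363
ledge z 0.019572233758140628
```

arm_command(
  plan=[
    [[9,-0.8,5.5,0,0,0,1],[17,-0.8,10,0,0,0,1],[20,-0.8,11.5,0,0,0,1],[23,-0.8,13,0,0,0,1],[26,-0.8,14.7,0,0,0,1],[29,-0.8,16.3,0,0,0,1],[32,-0.8,18,0,0,0,1],[35,-0.8,19.6,0,0,0,1],[38,-0.8,21.2,0,0,0,1],[40,-0.8,22.4,0,0,0,1],[40,-0.8,22.4,0,0,0,1],[40,-0.8,22.4,0,0,0,1]],
  ],
)

```text
time_s: 8.75
ee_pos: [0.6352, -0.0187, 0.073]
eef_rot: [-3.14, -0.486, 0.134]
force: [-13.0, -1.2, 7.2]
grip_width: 0.0396
grip_force: 55.0
```

```bash
cat >> h.py <<'E'
def look(sy,name,x0=0):
    p,d,i=grab('wrist'); cv2.imwrite(f'pics/{name}.png',cv2.resize(p,(640,480)))
    P=pts(d,i);ok=d>0;Q=(P-M)@np.stack([xr,yr,zz],1)
    for nm,cx,cy in(('jar',x0,sy),('mid',0,0)):
        m=ok&(np.hypot(Q[...,0]-cx,Q[...,1]-cy)<.027)&(Q[...,2]>.115)&(Q[...,2]<.145); q=Q[m]
        if len(q)<30: print(nm,'unseen',len(q)); continue
        zt=np.median(q[:,2]); q=q[abs(q[:,2]-zt)<.004]; e=cv2.minAreaRect(q[:,:2].astype(np.float32))
        k=np.linalg.lstsq(np.c_[q[:,:2],np.ones(len(q))],q[:,2],rcond=None)[0]
        print(nm,'cap',np.round(e[0],4),np.round(e[1],3),'z',zt.round(4),'slope',k[:2].round(3))
E
python3 - <<'E'
from h import *
o=ctrl.get_obs(); print(rk(o['ee_pos'])-[.0092,0,.0481])
look(-.0845,'w2')
f=lambda x,y,z: wr(x+.0092,y,z+.0481)
go([f(0,-.0845,.020)],rot2())
E
```

```text
[ 0.00039502 -0.08371471  0.02490875]
jar cap [ 0.0022 -0.0846] [0.05  0.041] z 0.13 slope [-0.007  0.001]
mid cap [0.0009 0.0014] [0.042 0.039] z 0.1251 slope [0.014 0.015]
t 8.8 tcp [ 0.6352 -0.0187  0.073 ] w 0.0394 F [-12.2  -2.4   6.9]
shift mm [-2.6  0.8  4.2] rv [-0.0013  0.0022 -0.    ]
```

arm_command(
  plan=[
    [[-1,0,1,0,0,0,1],[-2,0,2.2,0,0,0,1],[-2.5,0,3.2,0,0,0,1],[-3,0,4.2,0,0,0,1],[-3,0,4.2,0,0,0,1],[-3,0,4.2,0,0,0,1]],
  ],
)

```text
time_s: 9.4
ee_pos: [0.635, -0.0188, 0.0682]
eef_rot: [-3.141, -0.488, 0.134]
force: [-9.3, -0.3, 5.8]
grip_width: 0.0396
grip_force: 55.0
```

Run:
```python
from h import *
o=ctrl.get_obs(); print(rk(o['ee_pos'])-[.0092,0,.0481],o['force'])
look(-.0845,'w3')
```

```text
[ 0.0001945  -0.08379749  0.02014533] [-9.26726952 -0.34959549  5.81478835]
jar cap [ 0.0019 -0.0846] [0.051 0.041] z 0.1252 slope [-0.001  0.001]
mid cap [0.0008 0.0015] [0.041 0.039] z 0.1251 slope [0.014 0.018]
```

arm_command(
  plan=[
    [[0,0,0,0,0,0,-0.4],[0,0,0,0,0,0,-0.4],[0,0,0,0,0,0,-0.4],[0,0,0,0,0,0,-0.4],[0,0,-15,0,0,0,-0.4],[0,0,-40,0,0,0,-0.4],[0,0,-75,0,0,0,-0.4],[0,0,-110,0,0,0,-0.4],[0,0,-140,0,0,0,-0.4],[0,0,-140,0,0,0,-0.4],[0,0,-140,0,0,0,-0.4]],
  ],
)

```text
time_s: 10.55
ee_pos: [0.5702, -0.0277, 0.1918]
eef_rot: [-3.141, -0.489, 0.134]
force: [-0.6, 0.2, -0.9]
grip_width: 0.0659
grip_force: 0.0
```

Run:
```python
from h import *
look(-.0845,'w4')
B=np.array([.5100,-.1948,.066]); d=rot2()[:,2]
go([B-.11*d],rot2())
```

```text
jar cap [ 0.001  -0.0837] [0.04  0.039] z 0.1251 slope [ 0.007 -0.006]
mid cap [0.0006 0.0014] [0.041 0.039] z 0.1252 slope [0.021 0.013]
t 10.6 tcp [ 0.57   -0.0276  0.1908] w 0.0656 F [0.8 0.1 0. ]
shift mm [-130.8  157.7  -38.2] rv [-0.0011  0.0015 -0.0004]
```

View pics/w4.png

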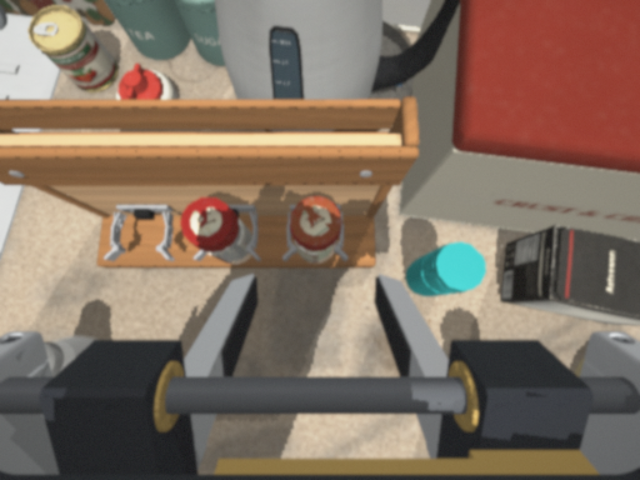

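Jar A sits at (317,222), upright in the right clip. Measured against the racked jar it is at (0.4, −85.1) mm, so it is fully home. Now jar B.

arm_command(
  plan=[
    [[-40,20,-38,0,0,0,-1],[-80,60,-38,0,0,0,-1],[-110,100,-38,0,0,0,-1],[-131,140,-38,0,0,0,-1],[-131,157.7,-38,0,0,0,-1],[-131,157.7,-38,0,0,0,-1],[-131,157.7,-38,0,0,0,-1],[-131,157.7,-38,0,0,0,-1],[-131,157.7,-38,0,0,0,-1],[-131,157.7,-38,0,0,0,-1]],
  ],
)

```text
time_s: 11.6
ee_pos: [0.459, -0.2009, 0.1635]
eef_rot: [-3.141, -0.488, 0.135]
force: [-0.3, -0.2, 0.2]
grip_width: 0.094
grip_force: 0.0
```

Run:
```python
from h import *
o=ctrl.get_obs();print(np.round(o['qpos'],3))
B=np.array([.5100,-.1948,.066]); d=rot2()[:,2]
p,dd,i=grab('wrist');P=pts(dd,i);q=P[(dd>0)&(np.hypot(P[...,0]-B[0],P[...,1]-B[1])<.028)&(abs(P[...,2]-.105)<.006)]
print(len(q),np.round(cv2.minAreaRect(q[:,:2].astype(np.float32))[0],4))
go([B-.11*d,B+.019*d],rot2())
```

```text
[-0.672  0.043  2.006  0.491  0.804  0.471]
1420 [ 0.5113 -0.195 ]
t 11.65 tcp [ 0.459  -0.2011  0.1636] w 0.0944 F [-0.1  0.4  0.4]
shift mm [-0.4  0.6  0.3] rv [-0.0014  0.0008  0.0008]
shift mm [ -0.3   0.8 129.3] rv [-0.0014  0.0008  0.0008]
```

arm_command(
  plan=[
    [[0,0.7,40,0,0,0,-1],[0,0.7,75,0,0,0,-1],[0,0.7,105,0,0,0,-1],[0,0.7,129,0,0,0,-1],[0,0.7,129,0,0,0,-1],[0,0.7,129,0,0,0,-1],[0,0.7,129,0,0,0,-1]],
  ],
)

```text
time_s: 12.35
ee_pos: [0.5189, -0.1945, 0.0509]
eef_rot: [3.141, -0.489, 0.134]
force: [-0.4, 0.1, 0.6]
grip_width: 0.0939
grip_force: 0.0
```

Run:
```python
from h import *
o=ctrl.get_obs();print(np.round(o['qpos'],3))
B=np.array([.5102,-.1948,.066]); d=rot2()[:,2]
go([B+.019*d],rot2())
```

```text
[-0.576  0.339  1.97   0.638  0.54   0.355]
t 12.35 tcp [ 0.5189 -0.1945  0.0509] w 0.0939 F [-0.4  0.1  0.6]
shift mm [-0.6 -0.9  1.6] rv [ 0.     -0.0004  0.0003]
```

arm_command(
  plan=[
    [[0,-0.8,0.8,0,0,0,-0.5],[0,-0.8,0.8,0,0,0,0],[0,-0.8,0.8,0,0,0,1],[0,-0.8,0.8,0,0,0,1],[0,-0.8,0.8,0,0,0,1],[0,-0.8,0.8,0,0,0,1],[0,-0.8,0.8,0,0,0,1],[0,-0.8,0.8,0,0,0,1]],
  ],
  squeeze=55,
)

```text
time_s: 13.15
ee_pos: [0.519, -0.1934, 0.0488]
eef_rot: [-3.14, -0.488, 0.134]
force: [-0.5, 0.1, 0.1]
grip_width: 0.0392
grip_force: 54.9
```

Run:
```python
from h import *
o=ctrl.get_obs();t=rk(o['ee_pos']);b=rk([.5102,-.1948,0]);print('tcp',t,'off',t-b)
off=np.array([t[0]-b[0],0,t[2]]); f=lambda x,y,z: wr(*(np.array([x,y,z])+off))
go([f(-.15,t[1],.05),f(-.15,.085,.05),f(-.045,.085,.025)],rot2())
```

```text
tcp [-0.12887979 -0.24129758  0.04876744] off [0.00892711 0.00025694 0.04876744]
t 13.15 tcp [ 0.519  -0.1934  0.0488] w 0.0392 F [-0.5  0.1  0.1]
shift mm [ 12.7  -0.1 -49.9] rv [-0.0011  0.001  -0.0003]
shift mm [  12.6 -326.4  -49.5] rv [-0.0011  0.001  -0.0003]
shift mm [  93.6 -326.3   21.8] rv [-0.0011  0.001  -0.0003]
```

arm_command(
  plan=[
    [[6,0,-25,0,0,0,1],[12.5,0,-50,0,0,0,1],[12.5,-25,-50,0,0,0,1],[12.5,-60,-50,0,0,0,1],[12.5,-100,-50,0,0,0,1],[12.5,-140,-50,0,0,0,1],[12.5,-180,-50,0,0,0,1],[12.5,-220,-50,0,0,0,1],[12.5,-260,-50,0,0,0,1],[20,-295,-46,0,0,0,1],[30,-326,-40,0,0,0,1],[40,-326,-35,0,0,0,1]],
  ],
)

```text
time_s: 14.35
ee_pos: [0.4939, 0.1352, 0.0988]
eef_rot: [-3.14, -0.488, 0.137]
force: [-1.4, -0.6, -1.5]
grip_width: 0.0391
grip_force: 54.9
```

Run:
```python
from h import *
o=ctrl.get_obs();print(np.round(o['qpos'],3))
f=lambda x,y,z: wr(*(np.array([x,y,z])+[.0089,0,.0488]))
print(rk(o['ee_pos'])-[.0089,0,.0488])
go([f(-.05,.085,.05),f(-.045,.085,.025)],rot2())
```

```text
[ 0.214  0.128  2.095 -0.083  0.433  1.714]
[-0.11875014  0.08769587  0.05000668]
t 14.35 tcp [0.4939 0.1352 0.0988] w 0.0391 F [-1.4 -0.6 -1.5]
shift mm [60.7  2.9 32.2] rv [-0.0029  0.0009  0.0027]
shift mm [53.4  3.  56.6] rv [-0.0029  0.0009  0.0027]
```

arm_command(
  plan=[
    [[12,0,8,0,0,0,1],[30,0,20,0,0,0,1],[45,0,35,0,0,0,1],[53,0,50,0,0,0,1],[53,0,56.5,0,0,0,1],[53,0,56.5,0,0,0,1],[53,0,56.5,0,0,0,1]],
  ],
)

```text
time_s: 15.05
ee_pos: [0.5663, 0.1416, 0.0737]
eef_rot: [-3.141, -0.487, 0.134]
force: [-0.1, 0.3, -0.6]
grip_width: 0.0395
grip_force: 54.9
```

```bash
cat > q.py <<'E'
from h import *
o=ctrl.get_obs();f=lambda x,y,z: wr(*(np.array([x,y,z])+[.0089,0,.0488]))
b=rk(o['ee_pos'])-[.0089,0,.0488];print(b)
p,d,i=grab('wrist'); cv2.imwrite('pics/w5.png',cv2.resize(p,(640,480)))
P=pts(d,i);ok=d>0;Q=(P-M)@np.stack([xr,yr,zz],1)
for nm,c in(('jar',b),('mid',(0,0))):
    m=ok&(np.hypot(Q[...,0]-c[0],Q[...,1]-c[1])<.027)&(Q[...,2]>.115)&(Q[...,2]<.145);q=Q[m];zt=np.median(q[:,2]);q=q[abs(q[:,2]-zt)<.004]
    print(nm,np.round(cv2.minAreaRect(q[:,:2].astype(np.float32))[0],4),zt.round(4))
for a,e in((-.022,-.012),(-.012,0),(0,.012)):
    y=Q[ok&(abs(Q[...,1]-.085)<.036)&(Q[...,2]>.052)&(Q[...,2]<.066)&(Q[...,0]>a)&(Q[...,0]<e)][:,1]
    if len(y)>10: print(a,len(y),np.percentile(y,[3,97]).round(4),np.percentile(y,[3,97]).mean().round(4))
go([f(-.045,.085,.0245),f(0,.085,.0245)],rot2())
E
python3 q.py
```

```text
[-0.04619389  0.08438514  0.02488399]
jar [-0.0454  0.0851] 0.1301
mid [0.0006 0.0016] 0.1251
-0.022 191 [0.0565 0.117 ] 0.0868
-0.012 235 [0.0606 0.1129] 0.0868
0 141 [0.0596 0.114 ] 0.0868
t 15.1 tcp [0.5664 0.1418 0.074 ] w 0.0395 F [-0.6  0.4 -1.1]
shift mm [ 0.6 -0.5  1.1] rv [-0.001   0.001  -0.0003]
shift mm [40.4 -0.5 22.2] rv [-0.001   0.001  -0.0003]
```

View pics/w5.png

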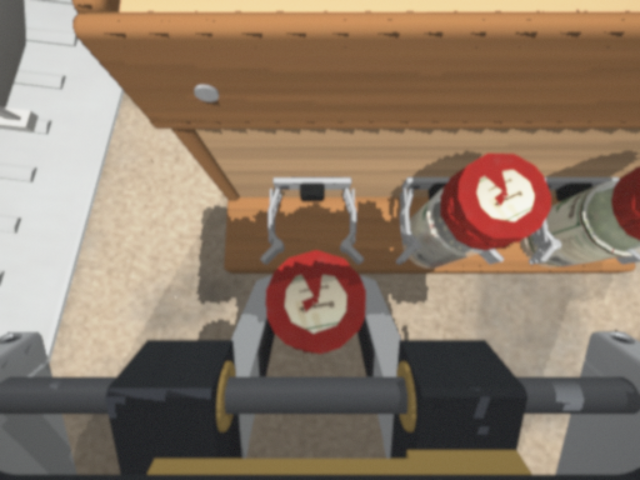

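Jar B is upright at (316,300) in front of the left clip (313,200). The jar needs to shift 1.5 mm towards rack +y, then push in.

arm_command(
  plan=[
    [[9,-1.5,5.5,0,0,0,1],[17,-1.5,10,0,0,0,1],[20,-1.5,11.5,0,0,0,1],[23,-1.5,13,0,0,0,1],[26,-1.5,14.7,0,0,0,1],[29,-1.5,16.3,0,0,0,1],[32,-1.5,18,0,0,0,1],[35,-1.5,19.6,0,0,0,1],[38,-1.5,21.2,0,0,0,1],[41,-1.5,22.6,0,0,0,1],[41,-1.5,22.6,0,0,0,1],[41,-1.5,22.6,0,0,0,1]],
  ],
)

```text
time_s: 16.3
ee_pos: [0.6126, 0.1498, 0.073]
eef_rot: [-3.141, -0.486, 0.134]
force: [-11.4, 0.1, 6.5]
grip_width: 0.0392
grip_force: 55.0
```

Run:
```python
from h import *
o=ctrl.get_obs(); print(rk(o['ee_pos'])-[.0089,0,.0488],o['force'])
look(.086,'w6')
```

```text
[0.00076522 0.08625829 0.0242008 ] [-11.44969515   0.11884735   6.45540649]
jar cap [0.002  0.0859] [0.041 0.051] z 0.1295 slope [ 0.003 -0.002]
mid cap [0.0005 0.0013] [0.042 0.039] z 0.1251 slope [ 0.014 -0.011]
```

Now lower about 4.3 mm onto the ledge, easing off the stop.

arm_command(
  plan=[
    [[-1,0,1,0,0,0,1],[-2,0,2.2,0,0,0,1],[-2.5,0,3,0,0,0,1],[-2.8,0,3.7,0,0,0,1],[-2.8,0,3.7,0,0,0,1],[-2.8,0,3.7,0,0,0,1]],
  ],
)

```text
time_s: 16.95
ee_pos: [0.6123, 0.1497, 0.0689]
eef_rot: [-3.14, -0.488, 0.134]
force: [-7.0, 1.3, 6.1]
grip_width: 0.0392
grip_force: 55.1
```

Run:
```python
from h import *
o=ctrl.get_obs(); print(rk(o['ee_pos'])-[.0089,0,.0488],o['force'])
look(.086,'w7')
```

```text
[0.00051777 0.08624672 0.02006278] [-7.00043244  1.25047753  6.06042366]
jar cap [0.0018 0.0862] [0.041 0.051] z 0.1253 slope [ 0.007 -0.001]
mid cap [0.0008 0.0016] [0.039 0.041] z 0.1251 slope [ 0.015 -0.01 ]
```

arm_command(
  plan=[
    [[0,0,0,0,0,0,-0.4],[0,0,0,0,0,0,-0.4],[0,0,0,0,0,0,-0.4],[0,0,0,0,0,0,-0.4],[0,0,-15,0,0,0,-0.4],[0,0,-40,0,0,0,-0.4],[0,0,-75,0,0,0,-0.4],[0,0,-110,0,0,0,-0.4],[0,0,-140,0,0,0,-0.4],[0,0,-140,0,0,0,-0.4],[0,0,-140,0,0,0,-0.4]],
  ],
)

```text
time_s: 18.1
ee_pos: [0.5474, 0.1408, 0.1924]
eef_rot: [-3.14, -0.489, 0.134]
force: [0.6, 0.8, -1.0]
grip_width: 0.0657
grip_force: 0.0
```

Run:
```python
from h import *
o=ctrl.get_obs(); print(o['time_s'],o['force'],o['ee_pos'])
look(.086,'w8'); look(-.084,'w9')
p,d,i=grab('wrist');P=pts(d,i);Q=(P-M)@np.stack([xr,yr,zz],1)
from scipy.optimize import least_squares
for s in(-.085,0,.085):
    for z0,z1 in((.022,.044),(.066,.092)):
        q=Q[(d>0)&(np.hypot(Q[...,0],Q[...,1]-s)<.024)&(Q[...,2]>z0)&(Q[...,2]<z1)]
        if len(q)>25: print(s,z0,len(q),least_squares(lambda a:np.hypot(q[:,0]-a[0],q[:,1]-a[1])-.02,(0,s),loss='soft_l1',f_scale=.001).x.round(4))
```

```text
18.1 [ 0.63039962  0.83147819 -1.01689914] [0.54743332 0.14077328 0.19237358]
jar cap [0.001  0.0862] [0.04  0.039] z 0.1253 slope [ 0.024 -0.002]
mid cap [0.0003 0.0016] [0.039 0.04 ] z 0.1251 slope [ 0.026 -0.007]
jar cap [ 0.0013 -0.0837] [0.04  0.041] z 0.125 slope [ 0.01  -0.021]
mid cap [0.0005 0.002 ] [0.039 0.04 ] z 0.1252 slope [ 0.024 -0.005]
-0.085 0.022 98 [ 0.001  -0.0835]
-0.085 0.066 443 [ 0.0009 -0.083 ]
0 0.022 53 [0.0002 0.002 ]
0 0.066 250 [0.0004 0.0026]
0.085 0.022 48 [0.0011 0.0867]
0.085 0.066 132 [0.0009 0.0863]
```

View pics/w8.png

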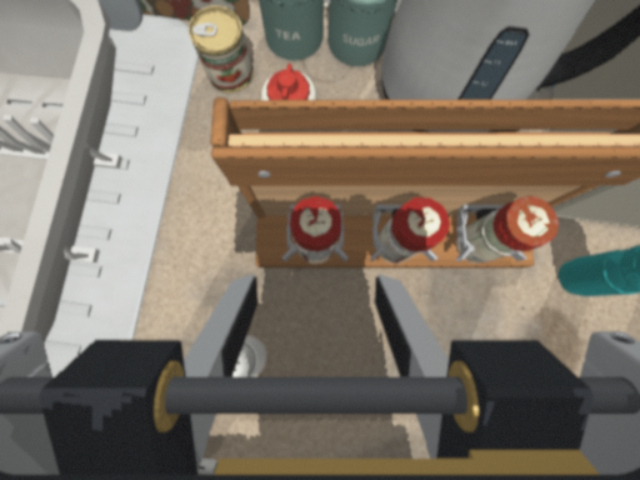

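The picture shows all three jars seated at (316,222), (420,222) and (525,222). They are upright, with their feet and bodies at the same rack x to within 1 mm, on the ledge, 85 mm apart. The gripper is clear and the shaker (248,360) is untouched, so I'm handing in.

```bash
python3 -c "
from station import ctrl
print(ctrl.hand_in())"
```

```text
the job is handed in; nothing more can be done
None
```

Both loose jars are snapped fully home in the two end clips, upright on the ledge within about 1 mm of the seats by wrist-camera measurement; the middle jar has not moved, and I handed the job in at about 18 s without any verdict coming back.

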